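# Fetch the long objective from the push-to-open dust cabinet

## Robot

A 6-joint arm with a two-finger parallel gripper is mounted at the origin on the work surface. World frame = base frame: x ahead of the robot, y to its left, z up, the work surface at z = 0. Lengths are in mm, angles in degrees, forces in N, time in s.
With the tool pointing down it reaches from about 350 to 850 mm from the base axis. Payload 8.1 kg.
Tool frame: the origin (TCP) lies at the centre of the arm's flange, where the gripper is bolted on; the fingertips stand 173 mm ahead of it and the grasp point (between the pads) lies 155 mm ahead of it; z points along the fingers, y is the line along which they close (so a half turn about z gives the same grasp; the last joint's range is limited). The gripper opens to 85 mm and grips with 20 to 120 N. Pads are 22 mm wide; open, the fingers measure 114 mm over their backs; the gripper's body (76 mm by 85 mm) begins 54 mm behind the grasp point. The pads swing forward as they close: fully open they stand 13 mm farther back than shut.
Start: joints at [-80.008, 7.471, 85.268, -0, 87.261, -4.893], TCP at [154.153, -579.865, 404.692] pointing down, gripper open.
Joint ranges: [-169.43, 169.43], [-51.17, 129.36], [1.28, 143.12], [-76.62, 256.62], [0, 156.53], [-152.29, 152.29]. Speed limits (degrees/s): [136.94, 136.94, 159.86, 180, 180, 180].

## Interface

Orientations are given as [roll, pitch, yaw] about the fixed x, y, z axes, in that order (R = Rz(yaw) Ry(pitch) Rx(roll)).
In Python, from bench import * gives the robot as it stands.
- The arm moves only by the shell command python3 -m jog 'ROWS' [FORCE]. ROWS is text: rows parted by semicolons, each of 7 numbers parted by spaces: the shift along the tool's x, y, z scaled (see below), then the turn, a rotation vector about the tool's x, y, z scaled (see below), then the closure, from -1 (fully open) to 1 (shut). In form: tx ty tz wx wy wz hand; .... A call has 1 to 5 rows; each row shifts and turns the commanded pose from where the row before left it, along the tool's axes as they then stand; what a row does not reach is not made up. The controller multiplies each number of a shift by 0.1 m and each number of a turn by 60 degrees. A row lasts 1/8 s, in which the tool goes at most 62.5 mm and 10.7 degrees, less where a joint would pass 70% of its speed; a pose out of reach is approached as far as the arm can. A call with a number of a shift or a turn outside -1 to 1 is refused whole. A call with a gripper value outside its range is refused whole. The fingers move at their own pace and stop on an object; FORCE is the grip in N (left out, the last holds). Time passes only in rows, so rows that do not move let the fingers close. It gives the time, the measured TCP pose, the force, the opening and the grip force at its end, in the units of the state.
- sense(): the state, without advancing time (a new reading comes with each control period).
- snapshot(name): name is "side" or "top" or "wrist"; returns a dict with "img" (384x512x3 uint8, red, green, blue), "fx", "fy", "cx", "cy" (pixels), "extrinsics" (4x4, takes a point from camera to world coordinates). Camera axes: x right, y down, z forward; pixel columns grow to the right and rows downward; lengths in mm; the calibration is good to about 2 mm. A picture is of the moment at which its call begins. There is no depth.
- hand_in(): hands the job in; it is judged then, once.
The state is a dict: "time": time; "joint_pos": joint angles; "qd": joint speeds; "joint_efforts": joint torques, N m; "tool_pos": TCP position; "tcp_rot": TCP orientation; "ft_force": force on the tool from outside, world axes, zero at the start; "wrist_torque": the same for the moment, N m; "finger_gap": finger opening in mm; "grip_force": force on a finger pad.
Only numpy, scipy, OpenCV 4.12 (cv2) and the standard library are available. Lean on these libraries where they do the work, as an engineer would, in place of code of your own. Each camera call takes 0.05 s, during which the arm holds its last target. There are 200 camera calls.

## Task

Take the long microscope objective out of the sloping dust cabinet: press the clear door of the bay that holds it so that its catch pops it ajar, swing that door right over and leave it open. Stand the objective upright on the rubber floor of the low metal tray without dropping it. Leave the other door shut, the short objective in its place, and the slide box, jar and dishes where they are.

Things in the scene. Friction and masses are not known exactly. Their poses are not given: they have to be found in the camera images.
- cab: White fixed cabinet 210 deep (x), 306 wide (y), 170 mm high. Origin: centre of its underside; x from front (robot side) to back, y left, z up. Top edge of the front at x -105, z 75 mm; from there the top slopes up to the back at 35 degrees for 165 mm, to a flat top at z 170 (x 30 to 105 mm). Two bays in the slope, under clear doors, centred at y +73.5 (left) and -73.5 (right).
- bay_l (a point): Centre of the left bay's floor, 66 mm below the slope; x up the slope, y left, z out, square to the slope. The bay is 135 mm wide, 115 mm along the slope (x -50 to +65), its walls 66 mm high. A square nest of walls here, 36 mm inside, 46 outside, 12 high, holds an objective that stands square to the slope.
- bay_r (a point): The same point of the right bay, which is alike.
- door_l (a joint): Hinge angle (rad) of the clear left (+y) door: 0 shut; grows as its upper edge rises and it turns over towards the robot; stops at 2.3, nearly level in front. No handle; a catch holds it shut until it is pressed in (see its edge point). Then a slow spring lifts it to about 0.25, upper edge 37 mm up. From there it swings lightly: let go below 0.96 it falls back to 0.25, beyond it falls open. It does not catch again.
- door_r (a joint): Hinge angle (rad) of the clear right (-y) door: 0 shut; grows as its upper edge rises and it turns over towards the robot; stops at 2.3, nearly level in front. No handle; a catch holds it shut until it is pressed in (see its edge point). Then a slow spring lifts it to about 0.25, upper edge 37 mm up. From there it swings lightly: let go below 0.96 it falls back to 0.25, beyond it falls open. It does not catch again.
- door_l_edge (a point): Middle of the left door's upper, free edge, outer face. x up the slope away from the hinge, y along the edge to the left, z out of the door (shut: 35 degrees off vertical, towards the robot); turns with the door. Press in within 20 mm of it, square to the door, 5 to 7 mm deep (stop at 7) with about 8 N, then withdraw: the catch lets go and the door comes up.
- door_r_edge (a point): Middle of the right door's upper, free edge, outer face. x up the slope away from the hinge, y along the edge to the left, z out of the door (shut: 35 degrees off vertical, towards the robot); turns with the door. Press in within 20 mm of it, square to the door, 5 to 7 mm deep (stop at 7) with about 8 N, then withdraw: the catch lets go and the door comes up.
- door_l_hinge (a point): Middle of the left door's hinge line: lower edge, near the robot, inner face. Axes as the edge point's. The door is a clear plate with a grey rim, 141 mm wide, 150 mm from hinge to free edge, 6 mm thick, lying 8 mm above the slope when shut.
- door_r_hinge (a point): Middle of the right door's hinge line: lower edge, near the robot, inner face. Axes as the edge point's. The door is a clear plate with a grey rim, 141 mm wide, 150 mm from hinge to free edge, 6 mm thick, lying 8 mm above the slope when shut.
- long_mid (a point): Centre (half-way up, on the axis) of the long objective: steel cylinder 32 mm across and 64 mm long, 0.1 to 0.22 kg, the top 20 mm narrowing to a 16 mm nose; the lower 44 mm is plain. z points along its axis from its flat foot to the nose. At the start it stands in the nest of the left or the right bay, leaning 35 degrees towards the robot (square to the slope); lift it out along its axis.
- short_mid (a point): Centre of the short objective: a plain steel cylinder, 32 mm across but only 34 mm long and without a nose, in the other bay.
- tray_mid (a point): Centre of the rubber floor (4 mm above the bench) of the low square fixed tray, 140 mm outside with 4 mm walls that stand 8 mm above the floor. x and y along its sides, z up. It stands to the left or right of the cabinet.
- slidebox: Blue slide box, 108 x 86 x 34 mm, loose, a bystander on the other side of the cabinet from the tray. Origin: centre of its underside.
- oiljar: Small amber jar with a black lid, 44 mm across, 60 mm high, a bystander. Origin: centre of its underside.
- dishes: Two stacked clear culture dishes, 60 mm across, 26 mm high in all, a bystander. Origin: centre of the underside.
Mind the look-alikes: they are no part of the job. Of the things that look like the part that bears tray_mid, take the one that is farthest to the robot's left at the start.

How it is judged (in metres and radians):
On the way, in this order (a step that is already met when the one before it is completed fails the run):
1. the door over the long objective has popped ajar (hinge angle over 0.12 rad) (((y of short_mid in the frame of cab below 0 m and value of joint door_l above 0.12 rad) or (y of short_mid in the frame of cab above 0 m and value of joint door_r above 0.12 rad))), for 0.1 s.
2. that door is swung right over (hinge angle over 1.8 rad) with the long objective still in its bay (((y of short_mid in the frame of cab below 0 m and value of joint door_l above 1.8 rad) or (y of short_mid in the frame of cab above 0 m and value of joint door_r above 1.8 rad)) and not (distance between long_mid and cab above 0.16 m)), for 0.2 s.
3. the long objective is out of the cabinet (its centre over 160 mm from the cabinet's origin) (distance between long_mid and cab above 0.16 m), for 0.1 s.
At the end, for the whole second after the job is handed in: The long objective stands upright (within 0.12 rad) and at rest on the tray's rubber floor, its centre within 55 mm of the tray's middle along each side, and the door of the bay it came from is left open (over 1.8 rad) (x of long_mid in the frame of tray_mid between -0.055 and 0.055 m and y of long_mid in the frame of tray_mid between -0.055 and 0.055 m and z of long_mid in the frame of tray_mid between 0.026 and 0.038 m and angle between long_mid's own z axis and vertical below 0.12 rad and linear speed of long below 0.02 m/s and ((y of short_mid in the frame of cab below 0 m and value of joint door_l above 1.8 rad) or (y of short_mid in the frame of cab above 0 m and value of joint door_r above 1.8 rad))); the robot touches nothing.
It fails at once if the door over the short objective is opened (over 0.08 rad) ((y of short_mid in the frame of cab above 0 m and value of joint door_l above 0.08 rad) or (y of short_mid in the frame of cab below 0 m and value of joint door_r above 0.08 rad)).
It fails at once if the short objective is moved by more than 15 mm (distance of short_mid from where it was at the start of the episode above 0.015 m).
It fails at once if the long objective is dropped: let go outside the cabinet with its centre more than 20 mm higher than when it stands on the tray (distance between long_mid and cab above 0.16 m and z of long_mid in the frame of tray_mid above 0.052 m and contact force between the fingers and long below 0.05 N).
It fails at once if the slide box, the jar or the stack of dishes is moved by more than 25 mm (distance of any of slidebox, oiljar, dishes from where it was at the start of the episode above 0.025 m).
It also fails if it takes over 72 s, if anything falls off the work surface, if the arm or the gripper's body presses on something with over 40 N, if the wrist force passes 120 N, or if a joint passes its speed limit or range.

## Working session

There is one attempt and no reset: what is moved stays moved. The work goes in short steps, Python scripts to look and compute and a shell command to move; the robot and the scene stay as the last step left them, time stands still between calls to the robot, and variables do not carry over. Pictures are saved under pics/ and viewed, at most 10 in all, crops included, and the job is handed in when it is done.

```bash
mkdir -p pics; python3 - <<'E'
from bench import *
import cv2,numpy as np
for n in ("top","side"):
    s=snapshot(n); cv2.imwrite(f"pics/{n}0.png",cv2.cvtColor(s["img"],cv2.COLOR_RGB2BGR)); print(n,s["fx"],s["fy"],s["cx"],s["cy"],np.round(s["extrinsics"],3).tolist())
print(sense())
E
```

```text
top 356.47161251069383 356.47161251069383 253.1475789624497 189.0444210352687 [[-0.021, -0.993, 0.116, 381.454], [-1.0, 0.019, -0.014, 7.141], [0.011, -0.116, -0.993, 987.206], [0.0, 0.0, 0.0, 1.0]]
side 398.64795517879156 398.64795517879156 257.63644505081294 191.70127172773118 [[-0.999, -0.03, 0.024, 444.371], [-0.036, 0.523, -0.851, 770.88], [0.013, -0.852, -0.524, 588.26], [0.0, 0.0, 0.0, 1.0]]
{'time': 0.1, 'joint_pos': array([-8.00071161e+01,  7.50966777e+00,  8.53254995e+01, -3.27989510e-04,
        8.72620351e+01, -4.89211352e+00]), 'qd': array([-0.1223244 , -0.06809138, -0.14152214, -0.02564926,  0.00279099,
        0.01053536]), 'joint_efforts': array([ 9.12508276e-04, -5.70954037e+01, -5.01940084e+01, -3.18981865e-04,
        8.07389966e-03,  1.15159816e-05]), 'tool_pos': array([ 154.11949724, -579.63977918,  403.73711932]), 'tcp_rot': array([-1.79903124e+02, -7.96299697e-03,  1.48850066e+01]), 'ft_force': array([-0.17885939, -1.29827266,  0.82143654]), 'wrist_torque': array([-0.00548933, -0.02191615,  0.00468113]), 'grip_force': 0.0, 'finger_gap': 85.67394972887779}
```

View pics/top0.png

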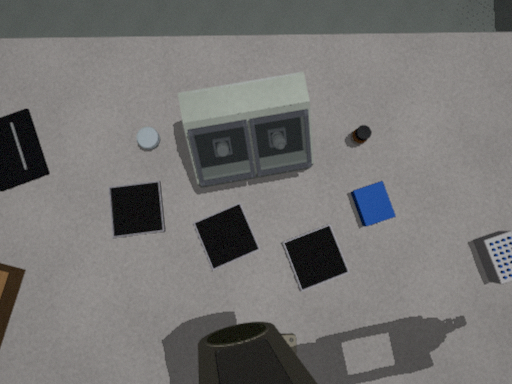

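View pics/side0.png

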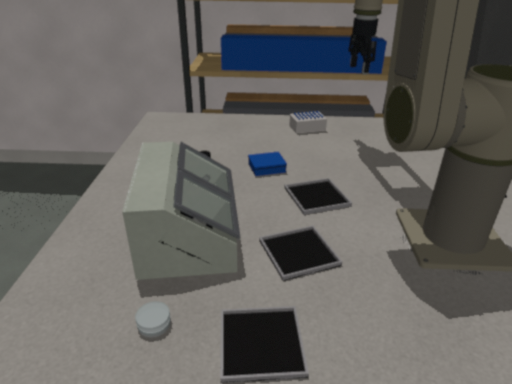

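```bash
python3 - <<'E'
import cv2,numpy as np
a=cv2.imread("pics/top0.png")
c1=cv2.resize(a[65:195,170:320],None,fx=4,fy=4,interpolation=cv2.INTER_CUBIC)
c2=cv2.resize(a[100:250,0:65],(195,450),interpolation=cv2.INTER_CUBIC)
o=np.zeros((520,800,3),np.uint8);o[:520,:600]=c1;o[:450,600:795]=c2
cv2.imwrite("pics/c0.png",o)
E
```

```text
(no output)
```

View pics/c0.png

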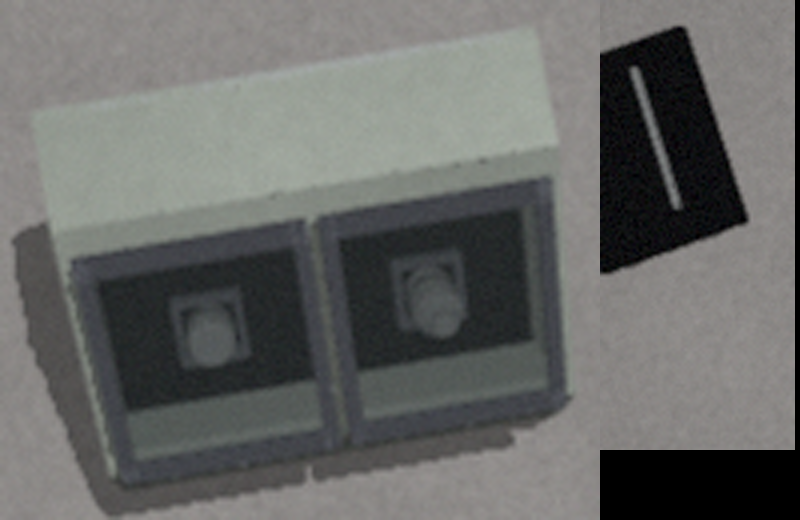

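```bash
cat > h.py <<'E'
from bench import *
import cv2,numpy as np
from scipy.spatial.transform import Rotation as R
def ray(s,p):
    E=s["extrinsics"]; d=E[:3,:3]@[(p[0]-s["cx"])/s["fx"],(p[1]-s["cy"])/s["fy"],1]
    return E[:3,3],d
def hit(s,p,n,c):  # plane n.x=c
    o,d=ray(s,p); n=np.array(n,float); return o+d*(c-n@o)/(n@d)
def proj(s,P):
    E=s["extrinsics"]; q=E[:3,:3].T@(np.array(P)-E[:3,3]); return np.array([s["fx"]*q[0]/q[2]+s["cx"],s["fy"]*q[1]/q[2]+s["cy"]])
E
python3 - <<'E'
from h import *
np.set_printoptions(precision=1,suppress=True)
s=snapshot("top")
f=lambda x,y:(170+(x+.5)/4-.5,65+(y+.5)/4-.5)
L=hit(s,f(33,113),[0,0,1],170);Rr=hit(s,f(537,28),[0,0,1],170)
v=L-Rr;print(L,Rr,np.linalg.norm(v)); y=v/np.linalg.norm(v);x=np.array([y[1],-y[0],0]);yaw=np.degrees(np.arctan2(x[1],x[0]))
C=(L+Rr)/2-105*x;C[2]=0;print("cab",C,yaw)
T=np.c_[x,y,[0,0,1]]
a=np.radians(35);n=T@[-np.sin(a),0,np.cos(a)];u=T@[np.cos(a),0,np.sin(a)];P0=C+T@[-105,0,75]
for q in [(72,262),(303,220),(320,215),(550,178),(350,445),(568,395),(117,485),(338,447)]:
    p=hit(s,f(*q),n,n@P0+14); print(q,"slope",(p-P0)@u,"y",(p-P0)@y)
for q in [(60,230),(556,147)]:
    p=hit(s,f(*q),[0,0,1],170);print(T.T@(p-C))
g=cv2.cvtColor(s["img"],cv2.COLOR_RGB2GRAY)
m=((g<35)*255).astype(np.uint8)
for nm in ("top","side"):
  s=snapshot(nm);g=cv2.cvtColor(s["img"],cv2.COLOR_RGB2GRAY);m=((g<30)*255).astype(np.uint8)
  for c in cv2.findContours(m,0,1)[0]:
    if cv2.contourArea(c)>1200:
        M=cv2.moments(c);ctr=(M['m10']/M['m00'],M['m01']/M['m00']);b=cv2.approxPolyDP(c,8,True)[:,0]
        if len(b)==4:
            W=np.array([hit(s,p,[0,0,1],4) for p in b])
            print(nm,ctr,hit(s,ctr,[0,0,1],4),W.mean(0),np.linalg.norm(np.diff(W,axis=0),axis=1),np.degrees(np.arctan2(*(W[1]-W[0])[1::-1])))
E
```

```text
[710.5 170.1 170. ] [ 758.8 -132.   170. ] 305.8798086469638
cab [631.    2.5   0. ] 9.089201525593964
(72, 262) slope 150.50957239025595 y 144.11287113424004
(303, 220) slope 151.83975404535323 y 6.622752427864339
(320, 215) slope 153.0755369842771 y -3.7109147417953987
(550, 178) slope 151.53283662243183 y -141.64356282638255
(350, 445) slope 0.9305115546099364 y -0.8940561696870807
(568, 395) slope 8.893023089324965 y -143.6179840100653
(117, 485) slope 1.8640648731465808 y 149.36940643692324
(338, 447) slope 1.0210532601911735 y 6.881345532983829
[ 31.5 148.4 170. ]
[  30.3 -149.7  170. ]
top (315.4700378875744, 257.1140493311683) [ 306.5 -172.2    4. ] [ 307.3 -171.7    4. ] [124.  124.6 124.8] 109.35897044180909
top (225.92107531938237, 235.77067168273373) [369.2  70.6   4. ] [370.4  71.    4. ] [125.1 125.4 125.9] 112.14888380836459
top (135.86307791787905, 208.65090526996443) [448.2 317.1   4. ] [449.1 318.    4. ] [124.6 124.5 122.9] 96.62785191017257
top (19.15472868217054, 150.84458914728683) [616.1 644.4   4. ] [626.8 646.1   4. ] [ 78.3 205.  136.7] 108.6384306495304
side (261.1475845123449, 343.19926287005114) [447.  320.7   4. ] [446.9 314.9   4. ] [125.6 120.3 126.5] 6.0003699410038225
side (298.9176356589147, 251.08856589147285) [368.9  71.6   4. ] [368.6  66.4   4. ] [115.4 117.2 113. ] -67.41274641835261
```

```bash
cat >> h.py <<'E'
np.set_printoptions(precision=3,suppress=True)
C=np.array([631,2.5,0]);YAW=9.1
T=R.from_euler('z',YAW,degrees=True).as_matrix()
a=np.radians(35);u=T@[np.cos(a),0,np.sin(a)];yc=T[:,1];n=T@[-np.sin(a),0,np.cos(a)];P0=C+T@[-105,0,75]
SL=lambda s,y,h:P0+u*s+yc*y+n*h      # slope coords
CB=lambda x,y,z:C+T@[x,y,z]
RS=np.c_[u,-yc,-n]                   # tool square to slope
def RV(pitch,yaw=YAW): return R.from_euler('zy',[yaw,pitch],degrees=True).as_matrix()@np.diag([1,-1,-1.])  # pitch 0: down; -35: RS
def plan(p,Rt,ahead):
    s=sense(); Rc=R.from_euler('xyz',s["tcp_rot"],degrees=True); w=(Rc.inv()*R.from_matrix(Rt)).as_rotvec(degrees=True)
    t=np.array(p)-ahead*Rt[:,2]
    print("t%.1f"%s["time"],"TCP",s["tool_pos"],"->",t,"| turn/60",w/60,"(rows>=%.1f)"%(np.linalg.norm(w)/10.7),"| shift/100 after turn",Rt.T@(t-s["tool_pos"])/100,"before turn",Rc.as_matrix().T@(t-s["tool_pos"])/100,"F",s["ft_force"],"gap",s["finger_gap"])
def tip(ahead=173):
    s=sense();Rc=R.from_euler('xyz',s["tcp_rot"],degrees=True).as_matrix();p=s["tool_pos"]+ahead*Rc[:,2]
    print("tip world",p,"slope",np.array([u,yc,n])@(p-P0),"cab",T.T@(p-C),"t",s["time"],"F",s["ft_force"],"gap",s["finger_gap"],s["grip_force"])
E
python3 - <<'E'
from h import *
s=snapshot("top")
f=lambda x,y:(170+(x+.5)/4-.5,65+(y+.5)/4-.5)
for nm,qs,h in (("nestR outer top",[(390,260),(460,250),(467,325),(400,335)],-54),("nestL",[(170,297),(240,289),(248,360),(180,368)],-54),("floor corners R",[(340,240),(525,210),(538,340),(358,372)],-66)):
    W=np.array([[(p-P0)@u,(p-P0)@yc] for p in [hit(s,f(*q),n,n@P0+h) for q in qs]]);print(nm,W.tolist(),W.mean(0))
for q,h in (((440,322),-2),((432,272),-2)): 
    p=hit(s,f(*q),n,n@P0+h);print((p-P0)@u,(p-P0)@yc)
plan(SL(140,-73.5,50),RS,173)
E
```

```text
nestR outer top [[94.1632263493953, -48.46449883101397], [92.71648244113443, -94.71487717180926], [39.97202169147984, -94.25545865416973], [41.21149092137395, -48.75092795232152]] [ 67.016 -71.546]
nestL [[94.95279140438221, 96.23203822385535], [92.17500456043612, 50.80004633627809], [42.37312624446952, 54.04298473344426], [45.12901289190509, 99.32879844905052]] [68.657 75.101]
floor corners R [[109.20670376109179, -18.926496427730196], [107.87517813563566, -141.93744719517358], [14.965186792573606, -143.87320524683702], [14.726354226314655, -18.22037974855634]] [ 61.693 -80.739]
66.82631287251888 -69.31892269640983
100.38090583659756 -67.85184448475478
t0.3 TCP [ 154.125 -579.794  404.325] -> [525.886 -88.773 337.972] | turn/60 [-0.03   0.583  0.093] (rows>=3.3) | shift/100 after turn [ 3.263 -4.26   3.094] before turn [ 4.854 -3.79   0.666] F [ 0.197 -0.17  -0.548] gap 85.34123715117899
```

```bash
python3 -m jog '0.4 -0.3 0 0 0 0 1;0.5 -0.4 0 0 0 0 1;0.5 -0.4 0 0 0 0 1;0.5 -0.4 0 0 0 0 1;0.5 -0.4 0 0 0 0 1' 60; python3 -m jog '0.5 -0.4 0 0 0 0 1;0.5 -0.4 0 0 0 0 1;0.5 -0.4 0 0 0 0 1;0.45 -0.36 0 0 0 0 1;0 0 0 0 0 0 1';python3 -m jog '0 0 0 -0.005 0.145 0.023 1;0 0 0 -0.008 0.145 0.023 1;0 0 0 -0.008 0.145 0.023 1;0 0 0 -0.008 0.145 0.023 1;0 0 0 0 0 0 1'; python3 -c "
from h import *
plan(SL(140,-73.5,40),RS,173);tip()"
```

```text
time: 0.92
tool_pos: [334.4, -337.8, 404.8]
tcp_rot: [180.0, -0.0, 14.9]
ft_force: [1.2, -0.7, -1.1]
finger_gap: -0.1
grip_force: 0.0
time: 1.55
tool_pos: [480.9, -139.0, 404.7]
tcp_rot: [-180.0, -0.0, 15.2]
ft_force: [-0.6, -0.3, -0.2]
finger_gap: -0.3
grip_force: 0.0
time: 2.17
tool_pos: [478.0, -143.2, 404.0]
tcp_rot: [180.0, -34.8, 9.0]
ft_force: [-1.1, -0.1, -0.2]
finger_gap: -0.2
grip_force: 0.0
t2.2 TCP [ 478.032 -143.234  404.002] -> [531.55  -87.866 329.78 ] | turn/60 [ 0.001  0.004 -0.001] (rows>=0.0) | shift/100 after turn [ 0.079 -0.462  0.961] before turn [ 0.082 -0.463  0.961] F [-1.101 -0.141 -0.237] gap -0.16529784756134172
tip world [ 575.446 -127.786  261.872] slope [ 131.382 -119.86   136.133] cab [ -75.461 -119.86   261.872] t 2.175 F [-1.101 -0.141 -0.237] gap -0.16529784756134172 0.0
```

```bash
python3 -m jog '0.03 -0.16 0.3 0 0 0 1;0.03 -0.15 0.33 0 0 0 1;0.02 -0.15 0.33 0 0 0 1;0 0 0.1 0 0 0 1;0 0 0 0 0 0 1'; python3 -m jog '0 0 0.1 0 0 0 1;0 0 0 0 0 0 1'; python3 - <<'E'
from h import *
tip()
s=snapshot("wrist");cv2.imwrite("pics/w1.png",cv2.cvtColor(s["img"],cv2.COLOR_RGB2BGR))
print(proj(s,SL(152,-73.5,14)),proj(s,SL(152,-3,14)),proj(s,SL(152,-144,14)))
E
```

```text
time: 2.8
tool_pos: [538.3, -86.5, 321.9]
tcp_rot: [-180.0, -34.7, 9.2]
ft_force: [0.6, 1.2, -0.0]
finger_gap: -0.2
grip_force: 0.0
time: 3.05
tool_pos: [543.9, -85.9, 314.1]
tcp_rot: [180.0, -34.8, 9.1]
ft_force: [1.6, 0.3, 0.3]
finger_gap: -0.0
grip_force: 0.0
tip world [641.444 -70.286 172.088] slope [140.716 -73.522  19.992] cab [ -1.199 -73.522 172.088] t 3.05 F [1.628 0.272 0.34 ] gap -0.04296801295179188 0.0
[256.259 224.238] [138.211 224.227] [374.371 224.249]
```

View pics/w1.png

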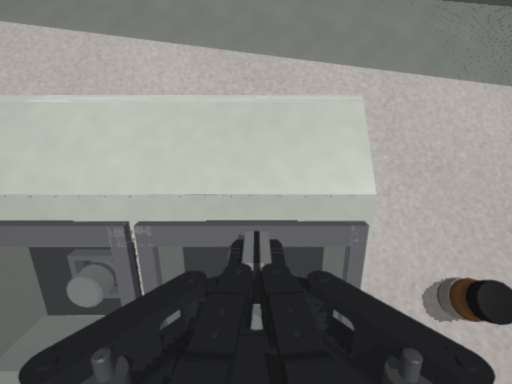

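```bash
python3 -m jog '0 0 0.04 0 0 0 1;0 0 0.02 0 0 0 1;0 0 0 0 0 0 1'; python3 -c "
from h import *
tip()"; python3 -m jog '0 0 0.02 0 0 0 1;0 0 0 0 0 0 1'; python3 -c "
from h import *
tip()"; python3 -m jog '0 0 0.02 0 0 0 1;0 0 0 0 0 0 1'; python3 -c "
from h import *
tip()"
```

```text
time: 3.48
tool_pos: [547.3, -85.0, 309.3]
tcp_rot: [180.0, -34.8, 9.2]
ft_force: [-3.4, -1.2, 3.0]
finger_gap: -0.2
grip_force: 2.2
tip world [644.862 -69.308 167.326] slope [140.876 -73.097  14.067] cab [  2.33  -73.097 167.326] t 3.475 F [-3.389 -1.178  2.985] gap -0.22553127179072002 2.218620016355999
time: 3.72
tool_pos: [548.5, -84.8, 307.8]
tcp_rot: [180.0, -34.8, 9.2]
ft_force: [-4.7, -1.9, 4.4]
finger_gap: 0.1
grip_force: 3.1
tip world [646.057 -69.108 165.806] slope [140.996 -73.088  12.127] cab [  3.542 -73.088 165.806] t 3.725 F [-4.74  -1.906  4.44 ] gap 0.05035123066863933 3.1301568914204836
time: 3.98
tool_pos: [549.6, -84.6, 306.2]
tcp_rot: [180.0, -34.8, 9.2]
ft_force: [-4.8, -1.1, 5.1]
finger_gap: 0.1
grip_force: 3.4
tip world [647.207 -68.936 164.255] slope [141.059 -73.1    10.189] cab [  4.705 -73.1   164.255] t 3.975 F [-4.818 -1.112  5.089] gap 0.06690888157499768 3.376034740358591
```

```bash
python3 -m jog '0 0 0.012 0 0 0 1;0 0 0 0 0 0 1;0 0 0 0 0 0 1'; python3 -c "
from h import *
tip()"
```

```text
time: 4.35
tool_pos: [550.3, -84.5, 305.3]
tcp_rot: [180.0, -34.8, 9.2]
ft_force: [-4.4, -1.7, 5.5]
finger_gap: 0.2
grip_force: 3.6
tip world [647.856 -68.791 163.3  ] slope [141.056 -73.06    9.027] cab [  5.368 -73.06  163.3  ] t 4.35 F [-4.366 -1.724  5.466] gap 0.19270283579872544 3.5681444127112627
```

```bash
python3 -m jog '0 0 -0.1 0 0 0 1;0 0 -0.3 0 0 0 1;0 0 -0.3 0 0 0 1;0 0 -0.2 0 0 0 1;0 0 0 0 0 0 1';python3 -m jog '0 0 0 0 0 0 1;0 0 0 0 0 0 1;0 0 0 0 0 0 1;0 0 0 0 0 0 1'; python3 - <<'E'
from h import *
tip()
s=snapshot("wrist");w=s["img"];t=snapshot("side")["img"][120:300,100:270]
o=np.zeros((384,800,3),np.uint8);o[:,:430]=w[:,40:470];t=cv2.resize(t,(362,384));o[:,434:796]=t
cv2.imwrite("pics/w2.png",cv2.cvtColor(o,cv2.COLOR_RGB2BGR))
E
```

```text
time: 4.97
tool_pos: [499.4, -92.8, 380.9]
tcp_rot: [179.9, -35.0, 9.2]
ft_force: [0.4, -0.0, 0.2]
finger_gap: 0.1
grip_force: 0.0
time: 5.48
tool_pos: [499.5, -92.4, 378.2]
tcp_rot: [-180.0, -34.8, 9.1]
ft_force: [-0.7, -0.4, -0.3]
finger_gap: 0.2
grip_force: 0.0
tip world [596.903 -76.631 236.072] slope [140.567 -72.742  98.207] cab [-46.183 -72.742 236.072] t 5.475 F [-0.673 -0.398 -0.347] gap 0.1838871708125927 0.0
```

View pics/w2.png

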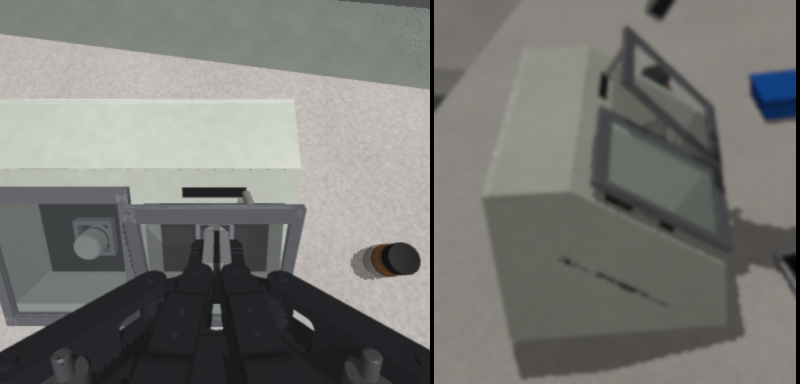

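```bash
python3 -m jog '0.2 0 -0.3 0 0 0 1;0.2 0 -0.3 0 0 0 1;0.1 0 0 0 -0.146 0 1;0.1 0 0 0 -0.146 0 1;0.1 0 0 0 -0.146 0 1';python3 -m jog '0 0 0 0 -0.146 0 1;0 0 0 0 0 0 1'; python3 -c "
from h import *
tip();plan(CB(18,-50,240),RV(0),173)"
```

```text
time: 6.2
tool_pos: [524.7, -88.5, 464.8]
tcp_rot: [179.9, -8.3, 9.1]
ft_force: [-0.1, -0.1, -0.5]
finger_gap: -0.0
grip_force: 0.0
time: 6.45
tool_pos: [525.4, -88.3, 463.1]
tcp_rot: [-180.0, 0.3, 9.2]
ft_force: [-0.3, 0.9, 0.3]
finger_gap: -0.0
grip_force: 0.0
tip world [524.54  -88.256 290.075] slope [111.506 -72.776 184.481] cab [-119.474  -72.776  290.075] t 6.45 F [-0.327  0.878  0.27 ] gap -0.04703980309489988 0.0
t6.5 TCP [525.382 -88.252 463.073] -> [656.681 -44.024 413.   ] | turn/60 [-0.001  0.005  0.002] (rows>=0.0) | shift/100 after turn [ 1.366 -0.229  0.501] before turn [ 1.369 -0.226  0.494] F [-0.327  0.878  0.27 ] gap -0.04703980309489988
```

```bash
python3 -m jog '0.4 -0.07 0 0 0 0 1;0.4 -0.07 0 0 0 0 1;0.4 -0.07 0.2 0 0 0 1;0.17 0 0.3 0 0 0 1;0 0 0 0 0 0 1'; python3 - <<'E'
from h import *
tip()
s=snapshot("wrist");w=s["img"];t=snapshot("side")["img"][100:280,100:270]
o=np.zeros((384,800,3),np.uint8);o[:,:430]=w[:,40:470];t=cv2.resize(t,(362,384));o[:,434:796]=t
cv2.imwrite("pics/w3.png",cv2.cvtColor(o,cv2.COLOR_RGB2BGR))
E
```

```text
time: 7.08
tool_pos: [655.9, -45.7, 409.6]
tcp_rot: [-179.9, 0.4, 9.2]
ft_force: [-0.3, 0.0, -1.1]
finger_gap: 0.0
grip_force: 0.0
tip world [654.736 -45.494 236.653] slope [191.712 -51.144  63.104] cab [ 15.847 -51.144 236.653] t 7.075 F [-0.318  0.02  -1.133] gap 0.032567032565366874 0.0
```

View pics/w3.png

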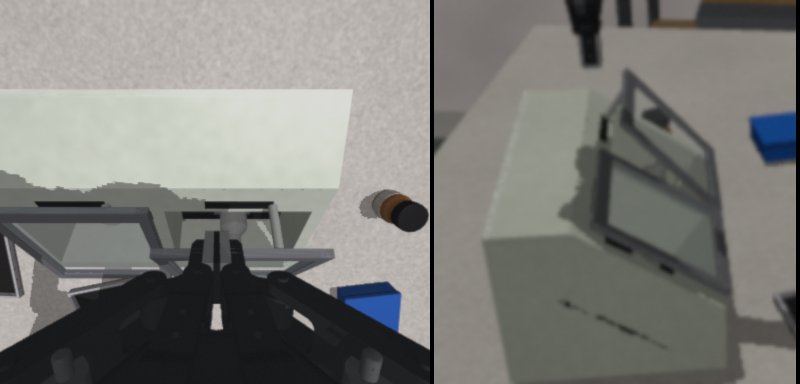

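```bash
python3 -m jog '0.04 0 0.15 0 0 0 1;0 0 0.2 0 0 0 1;0 0 0.15 0 0 0 1;0 0 0.05 0 0 0 1;0 0 0 0 0 0 1'; python3 -c "
from h import *
tip()"; python3 -m jog '-0.1 0 0 0 0 0 1;-0.1 0 0 0 0 0 1;-0.1 0 0 0 0 0 1;-0.1 0 0 0 0 0 1;0 0 0 0 0 0 1'; python3 -c "
from h import *
tip()"
```

```text
time: 7.8
tool_pos: [659.7, -45.4, 357.7]
tcp_rot: [-180.0, 0.3, 9.1]
ft_force: [-0.2, 0.4, 1.1]
finger_gap: 0.2
grip_force: 0.0
tip world [658.895 -45.444 184.679] slope [165.272 -51.752  18.169] cab [ 19.961 -51.752 184.679] t 7.8 F [-0.229  0.354  1.117] gap 0.224436751881872 0.0
time: 8.43
tool_pos: [619.7, -51.9, 358.8]
tcp_rot: [-180.0, 0.2, 9.1]
ft_force: [-0.7, 0.7, 0.4]
finger_gap: 0.4
grip_force: 0.3
tip world [619.023 -51.981 185.76 ] slope [132.794 -51.901  42.229] cab [-20.443 -51.901 185.76 ] t 8.425 F [-0.662  0.703  0.387] gap 0.4366005143047144 0.29886340722441673
```

```bash
python3 -m jog '-0.12 0 0 0 0 0 1;-0.12 0 0 0 0 0 1;-0.12 0 0 0 0 0 1;-0.12 0 0 0 0 0 1;-0.12 0 0 0 0 0 1';  python3 -m jog '-0.12 0 0 0 0 0 1;-0.12 0 0 0 0 0 1;-0.12 0 0 0 0 0 1;-0.12 0 0 0 0 0 1;-0.12 0 0 0 0 0 1'; python3 -m jog '-0.12 0 -0.1 0 0 0 1;-0.12 0 -0.1 0 0 0 1;-0.1 0 -0.1 0 0 0 1;0 0 -0.4 0 0 0 1;0 0 -0.4 0 0 0 1';python3 -m jog '0 0 0 0 0 0 1;0 0 0 0 0 0 1;0 0 0 0 0 0 -0.1;0 0 0 0 0 0 -0.1;0 0 0 0 0 0 -0.1';  python3 - <<'E'
from h import *
tip()
plan(SL(70,-72,40),RS,155)
s=snapshot("wrist");w=s["img"];t=snapshot("side")["img"][100:280,100:270]
o=np.zeros((384,800,3),np.uint8);o[:,:430]=w[:,40:470];t=cv2.resize(t,(362,384));o[:,434:796]=t
cv2.imwrite("pics/w4.png",cv2.cvtColor(o,cv2.COLOR_RGB2BGR))
E
```

```text
time: 9.05
tool_pos: [560.2, -61.5, 358.6]
tcp_rot: [180.0, 0.2, 9.1]
ft_force: [0.8, 0.4, 0.5]
finger_gap: 0.1
grip_force: 0.2
time: 9.68
tool_pos: [501.1, -71.0, 358.9]
tcp_rot: [-180.0, 0.2, 9.1]
ft_force: [-0.6, -0.1, -1.0]
finger_gap: 0.1
grip_force: 0.0
time: 10.3
tool_pos: [468.1, -76.2, 470.1]
tcp_rot: [-180.0, 0.2, 9.1]
ft_force: [1.1, 0.4, 0.2]
finger_gap: -0.1
grip_force: 0.0
time: 10.92
tool_pos: [468.7, -76.2, 468.4]
tcp_rot: [-180.0, 0.3, 9.1]
ft_force: [-0.6, 0.4, 0.0]
finger_gap: 46.8
grip_force: 0.0
tip world [467.886 -76.199 295.45 ] slope [ 70.326 -51.911 219.876] cab [-173.508  -51.911  295.45 ] t 10.925 F [-0.597  0.399  0.033] gap 46.80752188258935 0.0
t10.9 TCP [468.728 -76.154 468.447] -> [484.888 -93.821 274.885] | turn/60 [-0.001  0.588  0.001] (rows>=3.3) | shift/100 after turn [-1.002  0.2    1.661] before turn [0.141 0.201 1.935] F [-0.597  0.399  0.033] gap 46.80752188258935
```

View pics/w4.png

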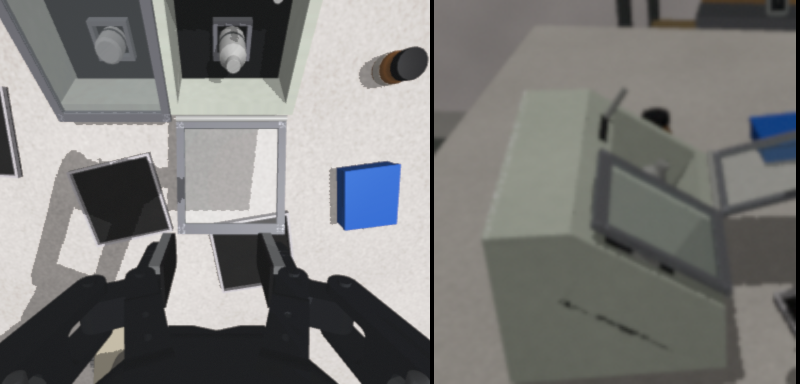

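```bash
python3 -m jog '0 0 0 0 0.147 0 -0.1;0 0 0 0 0.147 0 -0.1;0 0 0 0 0.147 0 -0.1;0 0 0 0 0.147 0 -0.1;-0.3 0.1 0.1 0 0 0 -0.1';  python3 -m jog '-0.3 0.1 0.3 0 0 0 -0.1;-0.4 0 0.3 0 0 0 -0.1;0 0 0.3 0 0 0 -0.1;0 0 0 0 0 0 -0.1;0 0 0 0 0 0 -0.1';  python3 - <<'E'
from h import *
tip(155)
s=snapshot("wrist");cv2.imwrite("pics/w5.png",cv2.cvtColor(s["img"],cv2.COLOR_RGB2BGR)[:384])
print(proj(s,SL(70,-72,-2)),proj(s,SL(70,-72,-66)),"axis dir")
E
```

```text
time: 11.65
tool_pos: [451.8, -88.9, 445.5]
tcp_rot: [179.8, -35.4, 9.3]
ft_force: [-0.3, 0.1, -1.0]
finger_gap: 46.9
grip_force: 0.0
time: 12.28
tool_pos: [448.1, -99.9, 331.1]
tcp_rot: [180.0, -35.1, 9.2]
ft_force: [0.1, 0.9, 0.1]
finger_gap: 46.9
grip_force: 0.0
tip world [536.181 -85.747 204.266] slope [ 72.028 -72.14  107.37 ] cab [-107.583  -72.14   204.266] t 12.275 F [0.149 0.918 0.105] gap 46.879043063497 0.0
[256.201 200.005] [256.262 182.222] axis dir
```

View pics/w5.png

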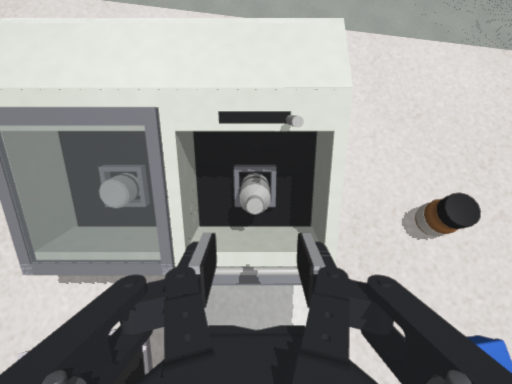

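```bash
python3 - <<'E'
from h import *
s=snapshot("wrist")
for nm,q,h in (("nose",(255,207.5),-2),("nest c",(255.5,187),-54),("nest tl",(234,166),-54),("nest br",(277,208),-54),("floor tl",(195,131),-66),("floor br",(313,227),-66),("top l",(178,131),0),("top r",(334,131),0)):
    p=hit(s,q,n,n@P0+h);print(nm,(p-P0)@u,(p-P0)@yc)
plan(SL(68,-71.5,20),RS,155)
E
```

```text
nose 63.206757221534495 -71.20065150972744
nest c 68.29746462468688 -71.50853997859014
nest tl 91.81688506006873 -48.28314882785381
nest br 43.62433051487329 -95.87322159093654
floor tl 127.82361891484956 -5.926665403681795
floor br 14.865587891193858 -140.90824674500627
top l 132.403951842955 -6.334241753934314
top r 132.5655316653568 -137.7895313626705
t12.4 TCP [ 448.316 -100.049  331.785] -> [494.519 -91.772 257.355] | turn/60 [ 0.001 -0.003  0.002] (rows>=0.0) | shift/100 after turn [-0.042 -0.009  0.879] before turn [-0.045 -0.009  0.879] F [ 0.156 -0.172  0.073] gap 47.303900694861376
```

```bash
python3 -m jog '-0.062 -0.01 0.3 0 0 0 -0.1;0 0 0.3 0 0 0 -0.1;0 0 0.2 0 0 0 -0.1;0 0 0 0 0 0 -0.1';python3 -m jog '0 0 0.2 0 0 0 -0.1;0 0 0.15 0 0 0 -0.1;0 0 0.15 0 0 0 -0.1;0 0 0.08 0 0 0 -0.1;0 0 0 0 0 0 -0.1';  python3 - <<'E'
from h import *
tip(155)
E
```

```text
time: 12.88
tool_pos: [488.2, -92.1, 260.5]
tcp_rot: [-179.9, -35.0, 9.2]
ft_force: [0.3, -0.2, 0.2]
finger_gap: 46.9
grip_force: 0.0
time: 13.5
tool_pos: [521.2, -87.1, 213.9]
tcp_rot: [180.0, -35.1, 9.2]
ft_force: [0.4, 0.2, -0.3]
finger_gap: 46.6
grip_force: 0.0
tip world [609.127 -72.98   87.119] slope [ 65.492 -71.071 -31.063] cab [-33.535 -71.071  87.119] t 13.5 F [ 0.42   0.209 -0.275] gap 46.614867684191424 0.0
```

Close gently, then check.

```bash
python3 -m jog '0 0 0 0 0 0 1;0 0 0 0 0 0 1;0 0 0 0 0 0 1;0 0 0 0 0 0 1' 50;  python3 -m jog '0 0 -0.1 0 0 0 1;0 0 -0.1 0 0 0 1;0 0 -0.2 0 0 0 1;0 0 -0.3 0 0 0 1;0 0 0 0 0 0 1'; python3 - <<'E'
from h import *
tip(155)
E
```

```text
time: 14.0
tool_pos: [521.2, -87.2, 214.3]
tcp_rot: [180.0, -35.1, 9.2]
ft_force: [-5.7, -0.2, 6.5]
finger_gap: 30.6
grip_force: 49.1
time: 14.62
tool_pos: [481.1, -93.9, 272.8]
tcp_rot: [179.8, -35.2, 9.2]
ft_force: [0.1, -0.3, -1.3]
finger_gap: 30.6
grip_force: 50.0
tip world [569.505 -80.095 146.232] slope [ 66.428 -71.829  40.445] cab [-73.784 -71.829 146.232] t 14.625 F [ 0.056 -0.258 -1.329] gap 30.62856410937388 50.016615889035165
```

```bash
python3 -m jog '0 0 -0.3 0 0 0 1;0.3 0 -0.4 0 0 0 1;0.3 0 -0.4 0 0 0 1;0.3 0 -0.4 0 0 0 1;0 0 0 0 0 0 1';  python3 -m jog '0 0 0 0 -0.117 0 1;0 0 0 0 -0.117 0 1;0 0 0 0 -0.117 0 1;0 0 0 0 -0.117 0 1;0 0 0 0 -0.117 0 1'; python3 - <<'E'
from h import *
tip(155)
plan([448,318,140],RV(0),190)
E
```

```text
time: 15.25
tool_pos: [470.0, -95.7, 450.2]
tcp_rot: [179.7, -35.5, 9.3]
ft_force: [0.9, -0.6, -2.0]
finger_gap: 30.2
grip_force: 50.2
time: 15.88
tool_pos: [469.0, -95.2, 442.9]
tcp_rot: [-179.9, 0.4, 9.2]
ft_force: [-0.6, 0.4, -2.0]
finger_gap: 30.2
grip_force: 50.1
tip world [467.863 -95.198 287.936] slope [ 63.537 -70.667 215.458] cab [-176.535  -70.667  287.936] t 15.875 F [-0.551  0.36  -2.027] gap 30.24763863866151 50.088015077635646
t15.9 TCP [468.953 -95.235 442.932] -> [448. 318. 330.] | turn/60 [-0.001  0.007  0.001] (rows>=0.0) | shift/100 after turn [ 0.447 -4.113  1.129] before turn [ 0.46  -4.111  1.132] F [-0.551  0.36  -2.027] gap 30.24763863866151
```

```bash
python3 -m jog '0.02 -0.2 0 0 0 0 1;0.04 -0.38 0 0 0 0 1;0.05 -0.4 0 0 0 0 1;0.05 -0.4 0 0 0 0 1;0.05 -0.4 0 0 0 0 1';  python3 -m jog '0.05 -0.4 0 0 0 0 1;0.05 -0.4 0 0 0 0 1;0.05 -0.4 0 0 0 0 1;0.05 -0.4 0.1 0 0 0 1;0.03 -0.4 0.2 0 0 0 1'; python3 -m jog '0 -0.33 0.3 0 0 0 1;0 0 0.3 0 0 0 1;0 0 0.3 0 0 0 1;0 0 0 0 0 0 1;0 0 0 0 0 0 1';python3 - <<'E'
from h import *
tip(155)
plan([448,318,20],RV(0),190)
s=snapshot("side");print(proj(s,[448,318,4]),proj(s,[448,318,85]),proj(s,[448,318,150]))
t=cv2.resize(s["img"][150:384,150:380],(690,600*1));cv2.imwrite("pics/s6.png",cv2.cvtColor(t,cv2.COLOR_RGB2BGR))
E
```

```text
time: 16.5
tool_pos: [461.1, 85.1, 442.8]
tcp_rot: [-180.0, 0.2, 9.2]
ft_force: [0.8, 0.2, -1.8]
finger_gap: 30.2
grip_force: 50.1
time: 17.12
tool_pos: [452.1, 286.3, 413.4]
tcp_rot: [-180.0, 0.1, 9.2]
ft_force: [0.7, -0.0, -1.9]
finger_gap: 30.6
grip_force: 50.1
time: 17.75
tool_pos: [447.0, 317.4, 325.2]
tcp_rot: [-180.0, 0.1, 9.2]
ft_force: [0.1, 0.3, -2.1]
finger_gap: 30.5
grip_force: 50.2
tip world [446.887 317.381 170.194] slope [ 32.488 340.037  93.462] cab [-131.994  340.037  170.194] t 17.75 F [ 0.074  0.344 -2.131] gap 30.532745230684007 50.23405575659126
t17.8 TCP [447.041 317.392 325.194] -> [448. 318. 210.] | turn/60 [-0.     0.001  0.001] (rows>=0.0) | shift/100 after turn [ 0.01  -0.004  1.152] before turn [ 0.012 -0.004  1.152] F [ 0.074  0.344 -2.131] gap 30.532745230684007
[260.62  341.856] [261.463 309.316] [262.224 279.957]
```

View pics/s6.png

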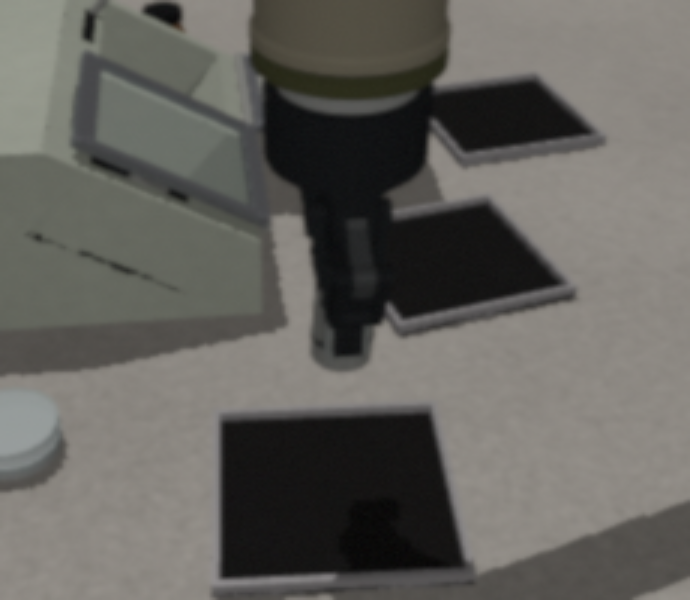

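```bash
python3 -m jog '0 0 0.35 0 0 0 1;0 0 0.35 0 0 0 1;0 0 0.3 0 0 0 1;0 0 0.2 0 0 0 1;0 0 0 0 0 0 1';  python3 -m jog '0 0 0.03 0 0 0 1;0 0 0 0 0 0 1';python3 -m jog '0 0 0.02 0 0 0 1;0 0 0 0 0 0 1';python3 -m jog '0 0 0.02 0 0 0 1;0 0 0 0 0 0 1'
```

```text
time: 18.42
tool_pos: [446.8, 317.1, 204.7]
tcp_rot: [180.0, 0.1, 9.1]
ft_force: [-0.2, -0.3, -2.3]
finger_gap: 30.4
grip_force: 50.2
time: 18.68
tool_pos: [447.6, 317.7, 203.5]
tcp_rot: [-179.9, -0.1, 9.1]
ft_force: [0.3, 0.4, -1.4]
finger_gap: 30.9
grip_force: 50.2
time: 18.92
tool_pos: [446.9, 317.4, 200.3]
tcp_rot: [-180.0, 0.0, 9.1]
ft_force: [-0.6, 0.3, -1.8]
finger_gap: 30.4
grip_force: 50.2
time: 19.18
tool_pos: [446.8, 317.3, 197.8]
tcp_rot: [180.0, 0.1, 9.1]
ft_force: [-0.5, -0.4, -1.6]
finger_gap: 30.6
grip_force: 50.2
```

```bash
python3 -m jog '0 0 0.02 0 0 0 1;0 0 0 0 0 0 1';python3 -m jog '0 0 0.015 0 0 0 1;0 0 0 0 0 0 1';python3 -m jog '0 0 0.015 0 0 0 1;0 0 0 0 0 0 1'
```

```text
time: 19.42
tool_pos: [446.8, 317.3, 195.8]
tcp_rot: [180.0, 0.1, 9.1]
ft_force: [-0.0, -0.1, -1.5]
finger_gap: 30.4
grip_force: 50.2
time: 19.68
tool_pos: [447.1, 317.4, 195.0]
tcp_rot: [-180.0, 0.0, 9.1]
ft_force: [-1.5, -0.5, 3.0]
finger_gap: 30.5
grip_force: 50.7
time: 19.92
tool_pos: [447.4, 317.6, 194.8]
tcp_rot: [-180.0, -0.0, 9.2]
ft_force: [-4.4, -3.5, 14.1]
finger_gap: 30.3
grip_force: 51.7
```

```bash
python3 -m jog '0 0 -0.01 0 0 0 1;0 0 0 0 0 0 1' 20; python3 -m jog '0 0 0 0 0 0 0.1;0 0 0 0 0 0 -0.1;0 0 0 0 0 0 -0.2;0 0 0 0 0 0 -0.2;0 0 0 0 0 0 -0.2'; python3 -m jog '0 0 -0.1 0 0 0 -0.2;0 0 -0.2 0 0 0 -0.2;0 0 -0.4 0 0 0 -0.2;0 0 -0.5 0 0 0 -0.2;0 0 0 0 0 0 -0.2'; python3 - <<'E'
from h import *
o=np.zeros((400,800,3),np.uint8)
s=snapshot("side");print(proj(s,[448,318,4]),proj(s,[448,318,68]));o[:,:400]=cv2.resize(s["img"][150:384,146:380],(400,400))
s=snapshot("wrist");print(proj(s,[448,318,4]),proj(s,[448,318,68]));o[:,400:]=cv2.resize(s["img"],(400,300))[[*range(300)]+[299]*100]
cv2.imwrite("pics/s7.png",cv2.cvtColor(o,cv2.COLOR_RGB2BGR))
E
```

```text
time: 20.18
tool_pos: [447.2, 317.5, 194.9]
tcp_rot: [-180.0, -0.0, 9.2]
ft_force: [-2.3, -1.9, 7.0]
finger_gap: 30.7
grip_force: 51.1
time: 20.8
tool_pos: [446.9, 317.3, 194.0]
tcp_rot: [-180.0, 0.0, 9.1]
ft_force: [-0.3, 0.7, 0.3]
finger_gap: 51.3
grip_force: 0.0
time: 21.42
tool_pos: [448.7, 318.4, 320.5]
tcp_rot: [-179.8, -0.5, 9.1]
ft_force: [1.8, -0.1, -0.0]
finger_gap: 51.1
grip_force: 0.0
[260.62  341.856] [261.277 316.493]
[256.941 185.163] [256.895 204.593]
```

View pics/s7.png

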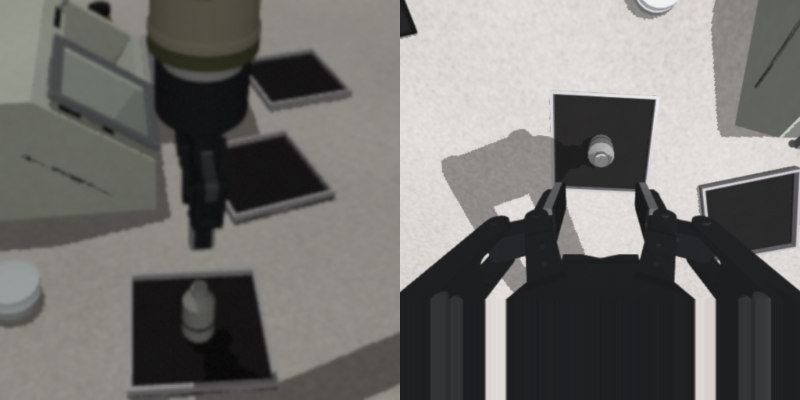

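The objective stands upright near the tray's middle (left half about (198,312), right half about (600,150)), and the gripper is clear of it.

```bash
python3 -m jog '0 0 -0.3 0 0 0 -0.2;0 0 0 0 0 0 -0.2;0 0 0 0 0 0 -0.2'; python3 -c "
from bench import *
print(hand_in())"
```

```text
time: 21.9
tool_pos: [446.6, 317.2, 342.5]
tcp_rot: [180.0, 0.1, 9.1]
ft_force: [0.6, 0.3, 0.2]
finger_gap: 51.0
grip_force: 0.0
the job is handed in; nothing more can be done
None
```

The job is handed in at about 22 s: the long objective stands upright near the middle of the leftmost tray, and the right bay's door was last seen swung fully open; no verdict came back.

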